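# Reset the bioreactor's cooling-water valve to two turns open

## Robot

A 6-joint arm with a two-finger parallel gripper is mounted at the origin on the work surface. World frame = base frame: x ahead of the robot, y to its left, z up, the work surface at z = 0. Lengths are in m, angles in rad, forces in N, time in s.
With the tool pointing down it reaches from about 0.35 to 0.775 m from the base axis. Payload 5.5 kg.
Tool frame: the origin (TCP) lies at the very end of the fingers, on their centre line; the grasp point (between the pads) lies 19 mm behind it; z points along the fingers, y is the direction in which the jaws open and shut (so a half turn about z gives the same grasp; the last joint's range is limited). The gripper opens to 85 mm and grips with 20 to 120 N. Pads are 22 mm wide; open, the fingers measure 114 mm over their backs; the gripper's body (76 mm by 85 mm) begins 54 mm behind the grasp point. The pads swing forward as they close: fully open they stand 13 mm farther back than shut.
Start: joints at [-1.449, 0.313, 0.046, 1.304, 0, 1.431], TCP at [0.149, -0.555, 0.231] pointing down, gripper open.
Joint ranges: [-2.76, 2.76], [-0.86, 1.69], [-1.03, 1.26], [-2.2, 2.34], [-1.47, 1.5], [-3.14, 3.14]. Speed limits (rad/s): [2.57, 2.57, 3.14, 3.14, 3.14, 3.14].

## Interface

Orientations are given as a unit quaternion [w, x, y, z].
In Python, from workcell import get_state, read_camera, hand_in, find_in, silhouettes gives the robot as it stands. The module is installed in compiled form; this text tells all that it offers.
- The arm moves only by the tool send_rows, never from a script. Its argument "deltas" is a list that holds one entry, the list of rows, each a list of 6 numbers: the shift along the world's x, y, z in cm, then the turn, a rotation vector about the world's x, y, z in degrees. In form: [[[dx, dy, dz, wx, wy, wz], ...]]. A call has 1 to 12 rows; each row is the pose to reach, as a shift and turn from the pose commanded when the call began; what a row does not reach only later rows make up. A row lasts 1/10 s, in which the tool goes at most 50 mm and 8.59 degrees, less where a joint would pass 70% of its speed; a pose out of reach is approached as far as the arm can. A call with a gripper value outside its range is refused whole. "jaw" is the opening, from -1 (shut) to 1 (fully open), so that 0 is half open, set as the call begins (left out, the last holds). The fingers move at their own pace and stop on an object; "force" is the grip in N (left out, the last holds). Time passes only in rows, so rows that repeat a pose let the fingers close. It gives the time, the measured TCP pose, the force and the opening at its end, in the units of the state.
- get_state(): the state, without advancing time (a new reading comes with each control period).
- read_camera(name): name is "scene" or "top" or "wrist"; returns a dict with "img" (384x512x3 uint8, red, green, blue), "z_map" (384x512 float32, m along the optical axis (not along the pixel's ray), 0 where there is no reading), "vfov" (degrees; the focal length in pixels is half the picture's height over the tangent of half this angle, whatever the lens; pixels are square), "cx", "cy" (the principal point, pixels), "R" (3x3) and "t" (3): a world point X has camera coordinates R X + t; the wrist camera has in their place "hand_eye" (4x4, takes a point from camera to tool coordinates, whose origin is the TCP and whose axes are the flange's). Camera axes: x right, y down, z forward; pixel columns grow to the right and rows downward; lengths in m; the calibration is good to about 2 mm. A picture is of the moment at which its call begins: read the wrist's pose just before it.
- hand_in(): hands the job in, once; it reports no verdict.
Trained networks look in a picture, given as the dict that the camera call returned (one of the last four; its "shot" number tells which), for a name from the list of things; names that differ only in an ending like _2 or _b are one class to them, and where a whole thing is asked for, a point or a joint stands for the part that bears it (a point fixed in the world has none). Each returns a list of dicts, best first, with "conf" (0 to 1); they miss things now and then, are a little off and sometimes report something else, mostly with a low value. They report only what shows in the picture. A call takes as long as a camera call.
- find_in(picture, thing): "box" ([centre column, centre row, width, height] in pixels, round what is visible of it).
- silhouettes(picture, thing): "mask" (384x512 bool, what is visible of it) and "box" ([centre column, centre row, width, height] in pixels, round what is visible of it).
The state is a dict: "clock": time; "joint_pos": joint angles; "qvel": joint speeds; "tau": joint torques, N m; "tcp_pos": TCP position; "orientation": TCP orientation; "wrist_force": force on the tool from outside, world axes, zero at the start; "ft_torque": the same for the moment, N m; "finger_gap": finger opening in m.
Only numpy, scipy, OpenCV 4.12 (cv2) and the standard library are available. Lean on these libraries where they do the work, as an engineer would, in place of code of your own. Each camera call takes 0.05 s, during which the arm holds its last target.

## Task

The cooling-water valve on the bench has drifted from its setting: close it clockwise until you feel it come up against its stop, without forcing it hard onto the seat, then open it again by exactly two full turns from the stop (the revolving handle on its wheel lets you crank it round). Finish holding: keep the handle gripped between the fingers with the wheel at rest, so that the setting cannot creep when the pump starts. Leave the things standing around the valve where they are.

Things in the scene. Friction and masses are not known exactly. Their poses are not given: they have to be found in the camera images.
- wheel (a joint): level handwheel, upright axis, does not rise. rad: 0 = closed, just on the stop; grows opening, counter-clockwise from above; a turn is 6.283 and turns count on; range 4 turns. Starts 0.5 to 1.7 turns open. Even friction, 0.14 N m (3 N at the handle); stays where left. At the stop 20 N at the handle gives only about 2 degrees (reads slightly negative), springing back
- wheel_centre (a point): on the wheel's axis, mid-plane of the rim, 152 mm above the bench. Cast aluminium wheel, 124 mm outside, rim 12 mm thick (top at 158 mm), three spokes, hub top at 151 mm. It sits on a brass valve in copper pipe on a steel plate 110 x 290 mm; a gauge at one end of the plate stays under 140 mm
- stem_tip (a point): top of the thin steel stem, 8 mm across, that stands out of the wheel's hub on its axis; 153 mm above the bench when closed, rising 2.5 mm a turn, so 158 mm at two turns
- handle: black revolving handle, upright round sleeve 20 mm in diameter (a little narrower at the ends), 56 mm tall, on the wheel 50 mm from its axis. Origin: middle of the sleeve, 190 mm above the bench (sleeve from 162 to 218 mm). It spins freely on its pin, so it can be led round the circle gripped, without turning the hand; its own rotation means nothing
- bottle: closed laboratory bottle standing on the bench beside the valve, 70 mm diameter, 140 mm tall, 0.45 kg; origin at the centre of its underside. To be left alone
- beaker: empty glass beaker standing on the bench on the far side of the valve, 72 mm diameter, 90 mm tall; origin at the centre of its underside. To be left alone
- rack: white rack of small capped tubes standing on the bench beside the valve, 64 x 100 mm, 52 mm tall; origin at the centre of its underside. To be left alone

How it is judged:
On the way:
1. the valve is closed right up to its stop (value of joint wheel below 0.03 rad), for 0.2 s.
At the end, for the whole second after the job is handed in: after the valve has been on its stop, the wheel stands two full turns open from the stop (12.566 rad) within 10 degrees (0.175 rad), at rest (under 0.05 rad/s), with the fingers gripping the handle (over 4 N on it, the middle of the grip within 35 mm of the handle's middle) through the last second (value of joint wheel between 12.39 and 12.74 rad and velocity of joint wheel between -0.05 and 0.05 rad/s and contact force between the fingers and handle above 4 N and distance between the grasp point and handle below 0.035 m); the arm keeps its last pose, push and grip.
It fails at once if the valve is forced onto its seat (pressed more than 5 degrees past the stop) (value of joint wheel below -0.087 rad).
It fails at once if the bottle is pushed or knocked over (distance of bottle from where it was at the start of the episode above 0.02 m or angle between bottle's own z axis and vertical above 0.3 rad).
It fails at once if the beaker is pushed or knocked over (distance of beaker from where it was at the start of the episode above 0.02 m or angle between beaker's own z axis and vertical above 0.3 rad).
It fails at once if the rack is pushed or knocked over (distance of rack from where it was at the start of the episode above 0.02 m or angle between rack's own z axis and vertical above 0.3 rad).
It also fails if it takes over 67 s, if anything falls off the work surface, if the arm or the gripper's body presses on something with over 40 N, if the wrist force passes 120 N, or if a joint passes its speed limit or range.

## Working session

There is one attempt and no reset: what is moved stays moved. The work goes in short steps, Python scripts to look and compute and a tool call to move; the robot and the scene stay as the last step left them, time stands still between calls to the robot, and variables do not carry over. Pictures are saved under pics/ and viewed, and the job is handed in when it is done.

Besides the shell and the picture viewer there is one more tool, called as name(argument=value, ...) on one line, values as JSON. send_rows: Moves the arm, as the interface text tells. Its arguments: {"type":"object","properties":{"deltas":{"type":"array","items":{"type":"array","items":{"type":"array","items":{"type":"number"}}}},"jaw":{"type":"number"},"force":{"type":"number"}},"required":["deltas"]}

```bash
mkdir -p pics
cat > h.py <<'E'
from workcell import *
import numpy as np, cv2
def pts(d):
    z=d["z_map"]; f=192/np.tan(np.radians(d["vfov"])/2)
    v,u=np.mgrid[:384,:512]
    P=np.stack([(u-d["cx"])/f*z,(v-d["cy"])/f*z,z],-1)
    return (P-np.array(d["t"]))@np.array(d["R"])
def save(d,n): cv2.imwrite("pics/"+n,d["img"][:,:,::-1])
E
python3 - <<'E'
from h import *
s=get_state(); print(s)
for c in("top","scene"):
    d=read_camera(c); save(d,c+"0.png"); W=pts(d); np.set_printoptions(precision=4,suppress=True)
    for t in("wheel","handle","stem_tip","bottle","beaker","rack"):
        r=silhouettes(d,t)[:2]
        for q in r:
            m=q["mask"]&(d["z_map"]>0); p=W[m]
            if len(p): print(c,t,round(q["conf"],2),np.round(q["box"]),np.median(p,0),np.percentile(p,3,axis=0),np.percentile(p,97,axis=0))
E
```

```text
{'clock': 0.0, 'joint_pos': array([-1.44862850e+00,  3.14019942e-01,  4.49801688e-02,  1.30357986e+00,
        2.01114084e-05,  1.43116923e+00]), 'qvel': array([-0.00093902, -0.00067941,  0.00104312,  0.00126691, -0.00147744,
        0.00039412]), 'tau': array([ 7.28686646e-04, -4.80621886e+01,  2.98533422e+01,  1.90900709e-02,
       -8.50790934e-05,  1.02831987e-05]), 'tcp_pos': array([ 0.14873837, -0.55491094,  0.23039823]), 'orientation': array([-9.11532951e-04,  9.91444742e-01,  1.30523914e-01,  1.80136332e-05]), 'wrist_force': array([ 0.02951529, -0.41642148,  0.23660725]), 'ft_torque': array([0.02850121, 0.01704463, 0.00162713]), 'finger_gap': 0.08557423465359383}
top wheel 0.84 [340. 168.  51.  55.] [ 0.5736 -0.1016  0.1557] [ 0.5139 -0.1655  0.0048] [ 0.6286 -0.0456  0.2163]
top handle 0.62 [337. 185.  12.  10.] [ 0.5216 -0.0864  0.2159] [ 0.5131 -0.0955  0.1817] [ 0.5306 -0.0803  0.2218]
top bottle 0.96 [251. 146.  26.  31.] [0.6252 0.1098 0.1   ] [0.5986 0.0806 0.0055] [0.662  0.1413 0.1426]
top beaker 0.91 [377. 115.  33.  31.] [ 0.7102 -0.2259  0.041 ] [ 0.6726 -0.2553 -0.0003] [ 0.7361 -0.1821  0.0914]
top rack 0.64 [417. 208.  46.  33.] [ 0.4694 -0.3261  0.0391] [ 0.4352 -0.3765  0.0037] [ 0.5058 -0.2764  0.0542]
scene wheel 0.74 [228. 141.  56.  40.] [ 0.5642 -0.0905  0.1569] [ 0.514  -0.1671  0.0784] [ 0.6274 -0.0436  0.2149]
scene bottle 0.74 [251. 237.  36.  43.] [0.6418 0.1264 0.0935] [0.6085 0.0936 0.0119] [0.6661 0.1451 0.1422]
scene beaker 0.7 [167. 164.  34.  41.] [ 0.7043 -0.2067  0.0605] [ 0.6732 -0.2499  0.0027] [ 0.7342 -0.1817  0.0916]
scene rack 0.65 [226. 113.  27.  36.] [ 0.4682 -0.3276  0.0409] [ 0.437  -0.3742  0.0135] [ 0.5031 -0.2733  0.0543]
```

Run:
```python
from h import *
for c in("top","scene"):
    d=read_camera(c); W=pts(d); np.set_printoptions(precision=4,suppress=True)
    a=(d["img"][90:250,190:450] if c=="top" else d["img"][80:280,120:320])[:,:,::-1]
    cv2.imwrite(f"pics/{c}1.png",cv2.resize(a,None,fx=3,fy=3,interpolation=cv2.INTER_CUBIC)[:600])
    near=(abs(W[...,0]-.57)<.1)&(abs(W[...,1]+.105)<.1)
    R=W[near&(W[...,2]>.150)&(W[...,2]<.163)]
    # rim fit: minimise on outer radius via circle with known 62
    from scipy.optimize import least_squares
    hull=cv2.convexHull((R[:,:2]*1).astype(np.float32))[:,0]
    r=least_squares(lambda p:np.hypot(hull[:,0]-p[0],hull[:,1]-p[1])-p[2],[.57,-.105,.062],loss="soft_l1",f_scale=.002)
    mc=cv2.minEnclosingCircle((R[:,:2]).astype(np.float32))
    print(c,len(R),r.x,mc, np.median(R[:,2]))
    H=W[near&(W[...,2]>.175)&(W[...,2]<.26)]; print("handle",len(H),H.min(0),H.max(0),np.median(H,0))
    T=W[near&(W[...,2]>.21)&(W[...,2]<.23)]; print("top",len(T),T.mean(0),T.min(0),T.max(0))
```

```text
top 815 [ 0.5712 -0.1017  0.0614] ((0.5714017152786255, -0.10202731937170029), 0.06199299171566963) 0.15616587852532338
handle 78 [ 0.513  -0.0976  0.1756] [ 0.5316 -0.0798  0.222 ] [ 0.5215 -0.0864  0.2148]
top 51 [ 0.5227 -0.0894  0.2167] [ 0.5146 -0.0976  0.2119] [ 0.5306 -0.0813  0.222 ]
scene 685 [ 0.5714 -0.1009  0.0614] ((0.5717713236808777, -0.1009632796049118), 0.06261248886585236) 0.15688702321352235
handle 124 [ 0.5133 -0.0981  0.1752] [ 0.532  -0.0791  0.2214] [ 0.5252 -0.0842  0.2021]
top 43 [ 0.523  -0.087   0.2168] [ 0.5133 -0.0981  0.2106] [ 0.531  -0.0801  0.2214]
```

```bash
ls pics
```

```text
scene0.png
scene1.png
top0.png
top1.png
```

View pics/top1.png

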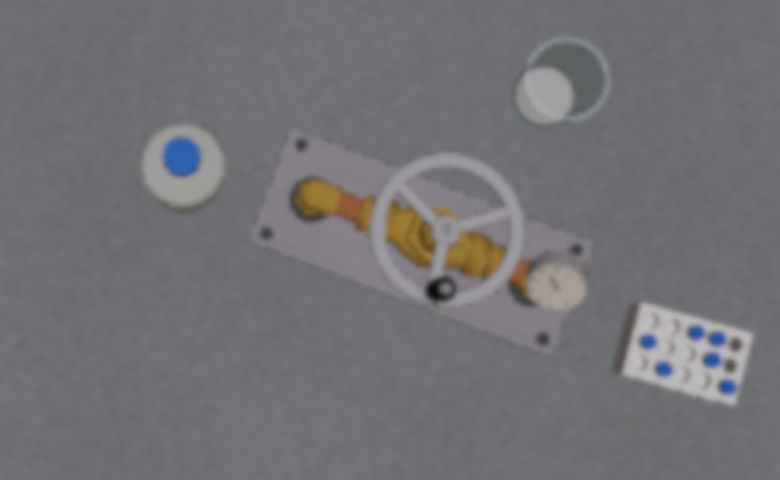

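View pics/scene1.png

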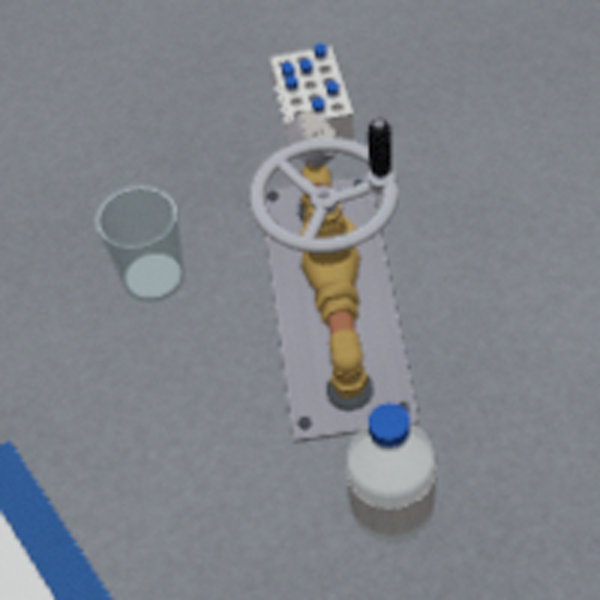

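The top view shows the handle at (441,288) in the crop, below the hub (446,228), which is toward the robot. The wheel centre comes out at about (0.5715,-0.1015) and the handle at about (0.5225,-0.088). That gives a radius of 50.7 mm, which fits the 50 mm given. Next I check the wrist camera geometry so I can read the stem height.

Run:
```python
from h import *
d=read_camera("wrist"); save(d,"w0.png"); print(np.round(d["hand_eye"],4),d["vfov"],d["cx"],d["cy"])
```

```text
[[ 4.000e-04 -9.448e-01 -3.276e-01  8.510e-02]
 [ 1.000e+00  4.000e-04  0.000e+00  1.700e-03]
 [ 1.000e-04 -3.276e-01  9.448e-01 -1.432e-01]
 [ 0.000e+00  0.000e+00  0.000e+00  1.000e+00]] 70.88204213408109 255.90179362537603 189.79022985282887
```

send_rows(deltas=[[[0,0,4,0,0,0],[3,4,8,0,0,0],[6,8,10,0,0,0],[9,12,11,0,0,0],[12,15.5,11,0,0,0],[15,19,11,0,0,0],[18,22.5,11,0,0,0],[21,26,11,0,0,0],[24,30,11,0,0,0],[27,33.5,11,0,0,0],[30,37,11,0,0,0],[30,37,11,0,0,0]]], jaw=1)

```text
clock: 2.05
tcp_pos: [0.4514, -0.1813, 0.3414]
orientation: [-0.0, 0.991, 0.134, 0.001]
wrist_force: [0.2, -0.3, 0.1]
finger_gap: 0.0854
```

Run:
```python
from h import *
s=get_state();print(s["clock"],s["tcp_pos"],s["orientation"])
d=read_camera("wrist"); save(d,"w1.png"); print(np.bincount((d["z_map"].ravel()*100).astype(int)))
```

```text
2.05 [ 0.45140176 -0.181279    0.34136069] [-3.75412479e-04  9.90957441e-01  1.34174290e-01  6.85220899e-04]
[ 799    0    0    0    0    0 1935 9262 8671 7514 3165 1320 1330 1090
  534   25    0    0    0    0    0    0    0    0  160  180   57  220
 1083 1386 1262  366   56  516  715  853  831  695  455  258  421 8544
 9667 9630 9671 8847 9182 8705 8176 7603 7878 8161 7920 7687 7239 6241
 5693 4939 4056 3464 2584 2257 1651  562  125  250  313  365   39]
```

View pics/w1.png

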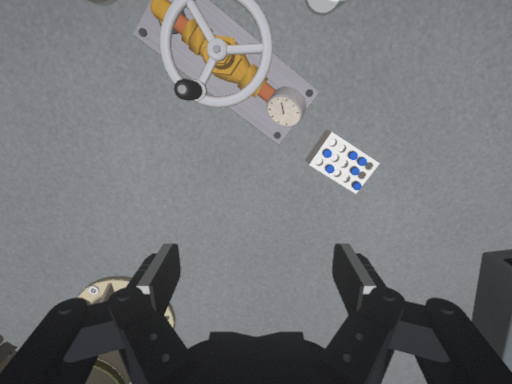

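The wrist image shows the hub and stem at (217,49) and the handle at (188,90). I'll go closer, so the stem is in mid-picture, to read how far it stands out of the hub.

send_rows(deltas=[[[-1,1.5,-4,0,0,0],[-2,3,-8,0,0,0],[-2.5,4,-12,0,0,0],[-2.5,4,-14,0,0,0],[-2.5,4,-14,0,0,0],[-2.5,4,-14,0,0,0],[-2.5,4,-14,0,0,0]]])

```text
clock: 2.8
tcp_pos: [0.4248, -0.1467, 0.203]
orientation: [0.001, 0.992, 0.13, 0.001]
wrist_force: [0.4, -0.3, -0.0]
finger_gap: 0.0851
```

```bash
cat >> h.py <<'E'
from scipy.spatial.transform import Rotation as Ro
def wpts(d,s):
    z=d["z_map"]; f=192/np.tan(np.radians(d["vfov"])/2)
    v,u=np.mgrid[:384,:512]
    P=np.stack([(u-d["cx"])/f*z,(v-d["cy"])/f*z,z],-1)
    H=np.array(d["hand_eye"]); P=P@H[:3,:3].T+H[:3,3]
    w,x,y,zz=s["orientation"]
    return P@Ro.from_quat([x,y,zz,w]).as_matrix().T+s["tcp_pos"]
E
python3 - <<'E'
from h import *
np.set_printoptions(precision=4,suppress=True)
for k in range(3):
    s=get_state()
    d=read_camera("wrist"); W=wpts(d,s); 
    if k==0:
        save(d,"w2.png"); print(s["tcp_pos"])
        im=d["img"]; np.savez("w2.npz",W=W,im=im)
    V=W[...,2]
    q=find_in(d,"stem_tip"); print(q[:1])
    near=np.hypot(W[...,0]-.5715,W[...,1]+.1015)
    hub=(near<.03)&(V>.145)&(V<.17)
    for a in np.argwhere(hub)[:0]: print(a)
    print(np.histogram(V[near<.025],bins=np.arange(.14,.17,.001)))
    rim=(near<.064)&(near>.045)&(V>.15)&(V<.165); print("rim",np.median(V[rim]),rim.sum())
E
```

```text
[ 0.4248 -0.1467  0.203 ]
[]
(array([  4,   5,   4,   6,  14,  22,  41,  80, 136, 117,  27,   2,   0,
         0,   0,   0,   0,   0,   0,   0,   0,   0,   0,   0,   0,   0,
         0,   0,   0]), array([0.14 , 0.141, 0.142, 0.143, 0.144, 0.145, 0.146, 0.147, 0.148,
       0.149, 0.15 , 0.151, 0.152, 0.153, 0.154, 0.155, 0.156, 0.157,
       0.158, 0.159, 0.16 , 0.161, 0.162, 0.163, 0.164, 0.165, 0.166,
       0.167, 0.168, 0.169]))
rim 0.15766956505106666 3892
[{'box': [410.6, 172.9, 105.9, 82.5], 'conf': 0.29}]
(array([  6,   6,   3,   7,  12,  23,  36,  84, 126, 115,  46,   4,   0,
         0,   0,   0,   0,   0,   0,   0,   0,   0,   0,   0,   0,   0,
         0,   0,   0]), array([0.14 , 0.141, 0.142, 0.143, 0.144, 0.145, 0.146, 0.147, 0.148,
       0.149, 0.15 , 0.151, 0.152, 0.153, 0.154, 0.155, 0.156, 0.157,
       0.158, 0.159, 0.16 , 0.161, 0.162, 0.163, 0.164, 0.165, 0.166,
       0.167, 0.168, 0.169]))
rim 0.15767324164278831 3892
[]
(array([  4,   5,   6,   9,   7,  20,  51,  71, 123, 103,  44,   3,   0,
         0,   0,   0,   0,   0,   0,   0,   0,   0,   0,   0,   0,   0,
         0,   0,   0]), array([0.14 , 0.141, 0.142, 0.143, 0.144, 0.145, 0.146, 0.147, 0.148,
       0.149, 0.15 , 0.151, 0.152, 0.153, 0.154, 0.155, 0.156, 0.157,
       0.158, 0.159, 0.16 , 0.161, 0.162, 0.163, 0.164, 0.165, 0.166,
       0.167, 0.168, 0.169]))
rim 0.15765141809427352 3904
```

View pics/w2.png

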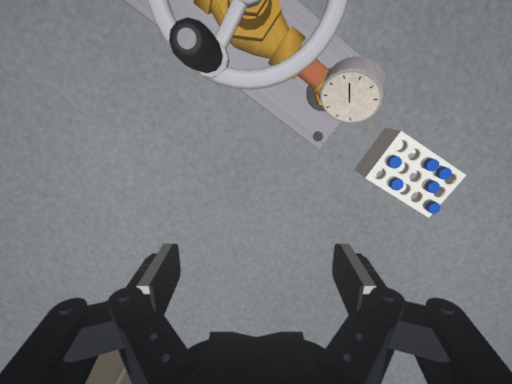

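The camera tilts back toward the fingers, so the hub is just off the top edge of this picture. I'll rise above the handle and move forward.

send_rows(deltas=[[[0,0,3.5,0,0,0],[3,1,3.5,0,0,0],[6.4,2.3,3.5,0,0,0],[6.4,2.3,3.5,0,0,0],[6.4,2.3,3.5,0,0,0]]])

```text
clock: 3.6
tcp_pos: [0.4879, -0.1221, 0.236]
orientation: [-0.0, 0.991, 0.131, -0.001]
wrist_force: [-1.1, 0.2, 0.0]
finger_gap: 0.0857
```

```bash
cat > stem.py <<'E'
from h import *
import sys
np.set_printoptions(precision=4,suppress=True)
s=get_state(); A=[]
for k in range(6):
    d=read_camera("wrist"); A.append(wpts(d,s))
print(s["clock"],s["tcp_pos"])
A=np.array(A); W=np.median(A,0); sd=A[...,2].std(0)
V=W[...,2]
near=np.hypot(W[...,0]-.5715,W[...,1]+.1015)
print("noise",np.median(sd[near<.06]))
rim=(near<.059)&(near>.053)&(V>.15)&(V<.165); P=W[rim]
c=np.linalg.lstsq(np.c_[P[:,0]-.5715,P[:,1]+.1015,np.ones(len(P))],P[:,2],rcond=None)[0]; print("rim plane",c,rim.sum())
R=W[(near<.07)&(V>.15)&(V<.163)]
print("circle",cv2.minEnclosingCircle(R[:,:2].astype(np.float32)))
print(np.histogram(V[near<.02]*1e3,bins=np.arange(144,165,.5)))
i,j=np.unravel_index(np.argmin(near),near.shape); print(i,j)
r=15
print((V[i-r:i+r,j-r:j+r:1]*1e3-100).round(0).astype(int))
a=d["img"][max(i-50,0):i+50,j-66:j+66,::-1]
cv2.imwrite("pics/"+sys.argv[1],cv2.resize(a,None,fx=6,fy=6,interpolation=cv2.INTER_CUBIC)[:600])
save(d,"full_"+sys.argv[1])
np.save("W.npy",W)
E
python3 -c "
import numpy as np;np.set_printoptions(linewidth=200)
exec(open('stem.py').read().replace('sys.argv[1]','\"st1.png\"'))"
```

```text
3.6 [ 0.4879 -0.1221  0.236 ]
noise 0.0007083826801789139
rim plane [ 0.0007 -0.0008  0.1578] 3558
circle ((0.5716803669929504, -0.10344963520765305), 0.06166181340813637)
(array([  3,  11,   7,  17,  18,  28,  41,  56,  86, 136, 109,  58,  56, 104, 195,  72,   5,   2,  12,  32,  39,   3,   0,   0,   0,   0,   0,   0,   0,   0,   0,   0,   0,   0,   0,   0,   0,   0,
         0,   0,   0]), array([144. , 144.5, 145. , 145.5, 146. , 146.5, 147. , 147.5, 148. , 148.5, 149. , 149.5, 150. , 150.5, 151. , 151.5, 152. , 152.5, 153. , 153.5, 154. , 154.5, 155. , 155.5, 156. , 156.5, 157. ,
       157.5, 158. , 158.5, 159. , 159.5, 160. , 160.5, 161. , 161.5, 162. , 162.5, 163. , 163.5, 164. , 164.5]))
95 256
[[ 4  4 46 47 48 48 48 49 49 49 49 48 48 48 47 46 45 48 47 24 24 24 25 24 19 15 12  9  5  4]
 [ 4  4 25 46 47 49 48 49 49 49 49 49 48 48 47 49 49 49 49 49 49 48 40 29 24 24 21 16 11  5]
 [ 4  4  4 45 47 48 48 48 49 48 49 48 49 49 49 49 50 50 49 50 50 50 50 49 49 48 33 33 16 10]
 [ 4  4  4  5 46 47 48 49 49 48 49 49 49 49 49 50 50 50 50 51 50 50 50 50 49 49 41 33 23 14]
 [ 4  4  4  5 45 
[... 1701 characters left out ...]
51 51 51 52 51 52 51 51 51 51 52 51 51 52 51 50]
 [ 4  5 12 21 24 36 50 50 50 51 52 51 51 52 51 51 51 52 52 51 51 51 51 51 51 51 51 51 50 49]
 [ 4  5 11 16 24 24 48 49 50 50 51 52 52 51 51 52 51 51 50 51 51 51 51 52 51 51 50 50 49 48]
 [ 4  5  7 12 17 25 45 48 50 51 51 51 52 51 52 51 52 51 51 51 51 51 51 52 51 50 50 49 48 25]
 [ 4  4  5  8 13 22 45 47 48 50 50 50 51 51 51 51 51 52 51 51 51 51 51 51 51 50 49 49 25 24]
 [ 4  4  4  4  9 44 46 47 48 48 49 50 50 51 51 51 51 51 51 51 51 51 51 51 50 49 49 24 24 17]
 [ 5  4  4  4  6 46 47 47 48 48 49 50 50 50 50 51 50 51 50 50 51 50 50 49 49 49 29 24 20 12]
 [ 5  5  4  5 45 46 48 48 47 49 49 49 49 49 49 49 49 50 50 50 49 49 49 49 34 34 24 16 13  8]]
```

View pics/st1.png

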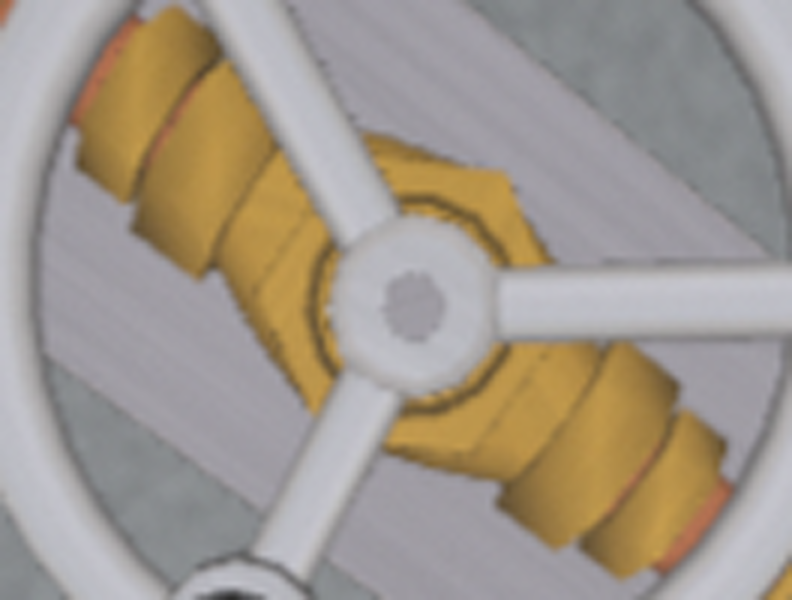

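```bash
cat > st2.py <<'E'
import numpy as np
W=np.load("W.npy");V=W[...,2]*1e3
hubm=(V>150)&(V<160)&(np.hypot(W[...,0]-.5715,W[...,1]+.1025)<.012)
v=V[hubm]; t=151+ (v.max()-151)/2
S=hubm&(V>152.6); c=W[S].mean(0); print("stem",c,S.sum())
r=np.hypot(W[...,0]-c[0],W[...,1]-c[1])
st=V[(r<.003)&hubm]; hb=V[(r>.0055)&(r<.009)&(V>149)&(V<153)]
print(np.median(st),st.mean(),len(st),np.median(hb),hb.mean(),len(hb)); D=st.mean()-hb.mean()
print("diff",D,"turns",(D-2)/2.5, "from rim",(st.mean()-157.8+5)/2.5)
H=W[(V>213)&(V<224)&(r<.08)]; print("handle top",H.mean(0) if len(H) else None, len(H)); 
if len(H): h=H.mean(0)-c; print(np.hypot(*h[:2]),np.degrees(np.arctan2(h[1],h[0])))
E
python3 st2.py
```

```text
stem [ 0.57157927 -0.1034858   0.15393581] 88
154.06297348943843 154.07093608455278 50 151.2104253721638 151.2084428915155 264
diff 2.862493193037295 turns 0.3449972772149181 from rim 0.508374433821109
handle top [ 0.52427779 -0.09195598  0.21742325] 601
0.048686413622645607 166.30118869512958
```

View pics/full_st1.png

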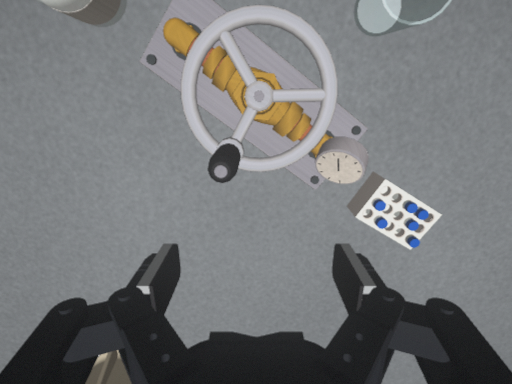

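The stem stands 2.9 mm above the hub. That puts the valve about 0.35–0.5 turn open, and since the starting range begins at 0.5, it's close to 0.5. In the full view the handle top is at (222,172) and the fingers are clear of it. Next I move over the handle, go down and grip.

send_rows(deltas=[[[1.8,1.6,0.5,0,0,0],[3.55,3.2,0.5,0,0,0],[3.55,3.2,0,0,0,0],[3.55,3.2,-2,0,0,0],[3.55,3.2,-4,0,0,0],[3.55,3.2,-6,0,0,0],[3.55,3.2,-6,0,0,0]]])

```text
clock: 4.6
tcp_pos: [0.5206, -0.0903, 0.1735]
orientation: [-0.001, 0.991, 0.13, -0.003]
wrist_force: [0.4, 0.4, 0.0]
finger_gap: 0.0856
```

send_rows(deltas=[[[0,0,0,0,0,0],[0,0,0,0,0,0],[0,0,0,0,0,0],[0,0,0,0,0,0],[0,0,0,0,0,0],[0,0,0,0,0,0],[0,0,0,0,0,0],[0,0,0,0,0,0]]], jaw=-1, force=50)

```text
clock: 5.4
tcp_pos: [0.5236, -0.0905, 0.1772]
orientation: [0.0, 0.991, 0.131, 0.001]
wrist_force: [-1.4, 0.6, 5.8]
finger_gap: 0.0186
```

Run:
```python
from h import *
s=get_state();print(s["clock"],s["tcp_pos"],s["wrist_force"],s["finger_gap"])
d=read_camera("wrist"); save(d,"g1.png")
```

```text
5.4 [ 0.52360403 -0.09052041  0.17715884] [-1.37722415  0.64963372  5.80498773] 0.018566264385258935
```

View pics/g1.png

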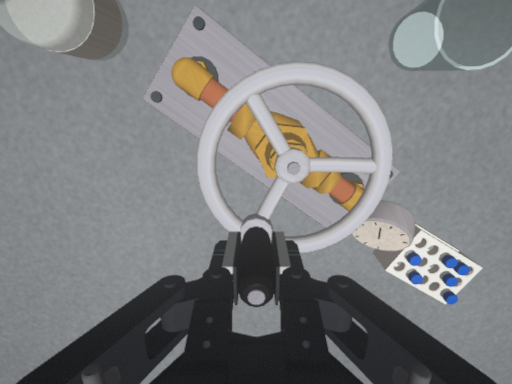

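The handle at (257,265) is held between the pads, with a gap of 18.6 mm. Now I compute the arc.

```bash
cat > arc.py <<'E'
import sys,numpy as np
def arc(a0,angs,R=5.0):
    a0=np.radians(a0);a=np.radians(np.array(angs,float))
    return np.round(np.c_[R*(np.cos(a)-np.cos(a0)),R*(np.sin(a)-np.sin(a0))],2).tolist()
E
python3 -c "
from arc import *
print(arc(165.7,165.7-10*np.arange(1,13)))"
```

```text
[[0.29, 0.82], [0.71, 1.58], [1.27, 2.26], [1.93, 2.83], [2.68, 3.27], [3.49, 3.58], [4.35, 3.74], [5.22, 3.75], [6.08, 3.61], [6.9, 3.32], [7.66, 2.9], [8.34, 2.34]]
```

send_rows(deltas=[[[0.29,0.82,0,0,0,0],[0.71,1.58,0,0,0,0],[1.27,2.26,0,0,0,0],[1.93,2.83,0,0,0,0],[2.68,3.27,0,0,0,0],[3.49,3.58,0,0,0,0],[3.49,3.58,0,0,0,0]]])

```text
clock: 6.15
tcp_pos: [0.5594, -0.054, 0.1772]
orientation: [-0.0, 0.991, 0.131, 0.001]
wrist_force: [0.8, 2.4, 4.4]
finger_gap: 0.0182
```

```bash
python3 -c "
from arc import *
print(arc(105.7,105.7-10*np.arange(1,7)))"
python3 - <<'E'
from h import *
s=get_state();print(s["clock"],s["tcp_pos"],s["wrist_force"],s["finger_gap"])
d=s["tcp_pos"][:2]-[.5715,-.1022];print(np.hypot(*d),np.degrees(np.arctan2(d[1],d[0])))
E
```

```text
[[0.86, 0.16], [1.73, 0.17], [2.59, 0.03], [3.41, -0.26], [4.17, -0.68], [4.85, -1.23]]
6.15 [ 0.55935503 -0.05399352  0.17719082] [0.83399105 2.36101485 4.4243805 ] 0.018220100958997627
0.04971282539253775 104.14062271973538
```

send_rows(deltas=[[[0.86,0.16,0,0,0,0],[1.73,0.17,0,0,0,0],[2.59,0.03,0,0,0,0],[3.41,-0.26,0,0,0,0],[4.17,-0.68,0,0,0,0],[4.85,-1.23,0,0,0,0],[4.85,-1.23,0,0,0,0]]])

```text
clock: 6.85
tcp_pos: [0.6081, -0.0675, 0.1772]
orientation: [0.001, 0.991, 0.13, 0.001]
wrist_force: [1.2, -1.3, 3.3]
finger_gap: 0.0184
```

```bash
cat > fs.py <<'E'
from h import *
F=[];T=[]
for k in range(4):
    s=get_state();F.append(s["wrist_force"]);T.append(s["tcp_pos"]); read_camera("wrist")
F=np.mean(F,0);T=np.mean(T,0)
d=T[:2]-[.5715,-.1022];a=np.arctan2(d[1],d[0])
print("t",s["clock"],"tcp",T.round(4),"F",F.round(2),"gap",round(s["finger_gap"],4))
print("R",np.hypot(*d).round(4),"ang",np.degrees(a).round(2),"Fr",(F[0]*np.cos(a)+F[1]*np.sin(a)).round(2),"Ft ccw",(-F[0]*np.sin(a)+F[1]*np.cos(a)).round(2))
E
python3 fs.py; python3 -c "
from arc import *
print(arc(45.7,45.7-8*np.arange(1,6)))"; python3 -c "
exec(open('stem.py').read().replace('sys.argv[1]','\"st3.png\"').split('r=15')[0]);np.save('W.npy',W)"; python3 st2.py
```

```text
t 7.0 tcp [ 0.6081 -0.0675  0.1772] F [ 2.3  -1.04  4.02] gap 0.0181
R 0.0505 ang 43.45 Fr 0.95 Ft ccw -2.34
[[0.46, -0.52], [0.85, -1.1], [1.15, -1.73], [1.37, -2.39], [1.48, -3.08]]
7.05 [ 0.608  -0.0674  0.1772]
noise 0.000462077248226582
rim plane [ 0.0052 -0.0068  0.1577] 1866
circle ((0.5736889243125916, -0.10364226251840591), 0.06144237890839577)
(array([1, 3, 0, 2, 1, 2, 1, 1, 3, 0, 3, 1, 0, 0, 0, 0, 0, 0, 0, 0, 0, 0,
       0, 0, 0, 0, 0, 0, 0, 0, 0, 0, 0, 0, 0, 0, 0, 0, 0, 0, 0]), array([144. , 144.5, 145. , 145.5, 146. , 146.5, 147. , 147.5, 148. ,
       148.5, 149. , 149.5, 150. , 150.5, 151. , 151.5, 152. , 152.5,
       153. , 153.5, 154. , 154.5, 155. , 155.5, 156. , 156.5, 157. ,
       157.5, 158. , 158.5, 159. , 159.5, 160. , 160.5, 161. , 161.5,
       162. , 162.5, 163. , 163.5, 164. , 164.5]))
199 276Traceback (most recent call last):
  File "st2.py", line 4, in <module>
    v=V[hubm]; t=151+ (v.max()-151)/2
                       ~~~~~^^
    return umr_maximum(a, axis, None, out, keepdims, initial, where)
ValueError: zero-size array to reduction operation maximum which has no identity
```

The gripper hides the hub from here, and the forces are small. I go 40° more, for 160° in total, which is still short of the 180° minimum. After that I'll feel for the stop in small steps.

send_rows(deltas=[[[0.46,-0.52,0,0,0,0],[0.85,-1.1,0,0,0,0],[1.15,-1.73,0,0,0,0],[1.37,-2.39,0,0,0,0],[1.48,-3.08,0,0,0,0],[1.48,-3.08,0,0,0,0]]])

```text
clock: 7.95
tcp_pos: [0.622, -0.098, 0.1772]
orientation: [0.0, 0.991, 0.13, 0.001]
wrist_force: [1.2, -0.7, 6.8]
finger_gap: 0.0183
```

```bash
python3 fs.py; python3 -c "
from arc import *
for a in (5.7,-.3,-6.3,-12.3,-18.3,-24.3,-30.3,-36.3): print(a,arc(a,a-2*np.arange(1,4)))"
```

```text
t 8.1 tcp [ 0.622  -0.098   0.1772] F [ 0.94 -0.83  7.12] gap 0.0181
R 0.0507 ang 4.8 Fr 0.86 Ft ccw -0.91
5.7 [[0.01, -0.17], [0.02, -0.35], [0.02, -0.52]]
-0.3 [[-0.0, -0.17], [-0.01, -0.35], [-0.03, -0.52]]
-6.3 [[-0.02, -0.17], [-0.05, -0.35], [-0.08, -0.52]]
-12.3 [[-0.04, -0.17], [-0.09, -0.34], [-0.14, -0.5]]
-18.3 [[-0.06, -0.16], [-0.12, -0.33], [-0.19, -0.49]]
-24.3 [[-0.07, -0.16], [-0.15, -0.31], [-0.24, -0.47]]
-30.3 [[-0.09, -0.15], [-0.19, -0.29], [-0.29, -0.44]]
-36.3 [[-0.11, -0.14], [-0.22, -0.27], [-0.33, -0.4]]
```

send_rows(deltas=[[[0.01,-0.13,0,0,0,0],[0.01,-0.26,0,0,0,0],[0.01,-0.26,0,0,0,0]]])

```text
clock: 8.45
tcp_pos: [0.6221, -0.0996, 0.1772]
orientation: [-0.0, 0.991, 0.131, 0.001]
wrist_force: [0.2, 1.5, 7.2]
finger_gap: 0.0186
```

send_rows(deltas=[[[0,-0.13,0,0,0,0],[0,-0.26,0,0,0,0],[0,-0.26,0,0,0,0]]])

```text
clock: 8.75
tcp_pos: [0.6222, -0.1021, 0.1771]
orientation: [-0.0, 0.991, 0.131, 0.001]
wrist_force: [2.1, 3.3, 6.7]
finger_gap: 0.0184
```

```bash
python3 fs.py
```

```text
t 8.9 tcp [ 0.6222 -0.1021  0.1772] F [1.61 2.34 6.56] gap 0.0187
R 0.0507 ang 0.06 Fr 1.61 Ft ccw 2.34
```

send_rows(deltas=[[[-0.01,-0.13,0,0,0,0],[-0.01,-0.26,0,0,0,0],[-0.01,-0.26,0,0,0,0]]])

```text
clock: 9.25
tcp_pos: [0.6221, -0.1048, 0.1772]
orientation: [-0.0, 0.991, 0.131, 0.001]
wrist_force: [2.1, 1.2, 7.4]
finger_gap: 0.0181
```

send_rows(deltas=[[[-0.01,-0.13,0,0,0,0],[-0.02,-0.26,0,0,0,0],[-0.02,-0.26,0,0,0,0]]])

```text
clock: 9.55
tcp_pos: [0.6219, -0.1074, 0.1772]
orientation: [-0.0, 0.991, 0.131, 0.001]
wrist_force: [1.6, 2.0, 6.4]
finger_gap: 0.0183
```

```bash
python3 fs.py
```

```text
t 9.7 tcp [ 0.6219 -0.1074  0.1772] F [1.49 1.97 6.79] gap 0.0183
R 0.0507 ang -5.86 Fr 1.28 Ft ccw 2.11
```

send_rows(deltas=[[[-0.02,-0.13,0,0,0,0],[-0.03,-0.26,0,0,0,0],[-0.03,-0.26,0,0,0,0]]])

```text
clock: 10.05
tcp_pos: [0.6216, -0.11, 0.1771]
orientation: [-0.0, 0.991, 0.131, 0.001]
wrist_force: [1.0, 2.4, 7.0]
finger_gap: 0.0185
```

send_rows(deltas=[[[-0.02,-0.13,0,0,0,0],[-0.04,-0.26,0,0,0,0],[-0.04,-0.26,0,0,0,0]]])

```text
clock: 10.35
tcp_pos: [0.6211, -0.1126, 0.1772]
orientation: [-0.0, 0.991, 0.131, 0.001]
wrist_force: [0.6, 1.0, 6.5]
finger_gap: 0.0182
```

send_rows(deltas=[[[-0.03,-0.13,0,0,0,0],[-0.06,-0.26,0,0,0,0],[-0.06,-0.26,0,0,0,0]]])

```text
clock: 10.65
tcp_pos: [0.6205, -0.1152, 0.1772]
orientation: [-0.0, 0.991, 0.131, 0.001]
wrist_force: [0.4, 2.5, 6.8]
finger_gap: 0.0181
```

send_rows(deltas=[[[-0.03,-0.13,0,0,0,0],[-0.07,-0.25,0,0,0,0],[-0.07,-0.25,0,0,0,0]]])

```text
clock: 10.95
tcp_pos: [0.6198, -0.1177, 0.1771]
orientation: [-0.0, 0.991, 0.131, 0.001]
wrist_force: [0.8, 2.3, 7.6]
finger_gap: 0.0182
```

send_rows(deltas=[[[-0.04,-0.12,0,0,0,0],[-0.09,-0.24,0,0,0,0],[-0.09,-0.24,0,0,0,0]]])

```text
clock: 11.25
tcp_pos: [0.6189, -0.1201, 0.1772]
orientation: [-0.0, 0.991, 0.131, 0.001]
wrist_force: [1.2, 1.2, 7.0]
finger_gap: 0.0184
```

send_rows(deltas=[[[-0.05,-0.12,0,0,0,0],[-0.1,-0.24,0,0,0,0],[-0.1,-0.24,0,0,0,0]]])

```text
clock: 11.55
tcp_pos: [0.6188, -0.1205, 0.1772]
orientation: [-0.002, 0.991, 0.132, 0.002]
wrist_force: [5.5, 9.0, 6.2]
finger_gap: 0.0184
```

Contact: the tool stopped moving and the force rose to about 10 N. I take a small extra push to confirm it's the stop.

send_rows(deltas=[[[-0.03,-0.06,0,0,0,0],[-0.05,-0.12,0,0,0,0],[-0.05,-0.12,0,0,0,0],[-0.05,-0.12,0,0,0,0]]])

```text
clock: 11.95
tcp_pos: [0.6188, -0.1205, 0.1772]
orientation: [-0.003, 0.991, 0.132, 0.003]
wrist_force: [6.7, 11.7, 6.7]
finger_gap: 0.0183
```

```bash
python3 fs.py
```

```text
t 12.1 tcp [ 0.6188 -0.1205  0.1772] F [ 5.96 11.97  6.76] gap 0.0188
R 0.0507 ang -21.15 Fr 1.24 Ft ccw 13.31
```

That's the stop: about 13 N with no further motion, held for over 0.5 s. I now fit the circle through the measured points and plan +720°.

Run:
```python
import numpy as np
from scipy.optimize import least_squares
P=np.array([(.5236,-.0905),(.5594,-.054),(.6081,-.0675),(.622,-.098),(.6222,-.1021),(.6205,-.1152),(.6189,-.1201)])
r=least_squares(lambda p:np.hypot(*(P-p[:2]).T)-p[2],[.5715,-.1022,.05]);print(r.x,r.fun*1e3)
r2=least_squares(lambda p:np.hypot(*(P-p[:2]).T)-.05,[.5715,-.1022]);c=r2.x;print(c,r2.fun*1e3)
for q in P[[0,-1]]: print(np.degrees(np.arctan2(*(q-c)[::-1])))
cmd=np.array([.6171,-.1240])
print("stop",np.degrees(np.arctan2(*(np.array([.6188,-.1205])-c)[::-1])))
a=-21.0
def rows(s,angs): 
    A=np.radians(angs); return np.round(100*(c+.05*np.c_[np.cos(A),np.sin(A)]-s),2).tolist()
print("1",rows(cmd,a+15*np.arange(1,13)))
s=c+.05*np.array([np.cos(np.radians(a+180)),np.sin(np.radians(a+180))])
print("2",rows(s,a+180+15*np.arange(1,13)))
s=c+.05*np.array([np.cos(np.radians(a)),np.sin(np.radians(a))])
print("3",rows(s,a+15*np.arange(1,13)))
```

```text
[ 0.57219236 -0.102312    0.0499966 ] [ 0.01080936 -0.01966014  0.01574674 -0.00264985  0.0114961   0.00069176
 -0.01643307]
[ 0.57218988 -0.10231549] [ 0.0058268  -0.02032516  0.01654602 -0.00328925  0.01057987 -0.00122183
 -0.01876723]
166.33277786749596
-20.843936672655893
stop -21.31278586661041
1 [[0.48, 1.65], [0.45, 2.95], [0.08, 4.2], [-0.61, 5.32], [-1.55, 6.21], [-2.7, 6.84], [-3.97, 7.14], [-5.27, 7.11], [-6.52, 6.74], [-7.64, 6.05], [-8.54, 5.11], [-9.16, 3.96]]
2 [[-0.3, -1.27], [-0.27, -2.57], [0.1, -3.83], [0.78, -4.94], [1.73, -5.84], [2.88, -6.46], [4.15, -6.76], [5.45, -6.73], [6.7, -6.36], [7.81, -5.68], [8.71, -4.73], [9.34, -3.58]]
3 [[0.3, 1.27], [0.27, 2.57], [-0.1, 3.83], [-0.78, 4.94], [-1.73, 5.84], [-2.88, 6.46], [-4.15, 6.76], [-5.45, 6.73], [-6.7, 6.36], [-7.81, 5.68], [-8.71, 4.73], [-9.34, 3.58]]
```

send_rows(deltas=[[[0.48,1.65,0,0,0,0],[0.45,2.95,0,0,0,0],[0.08,4.2,0,0,0,0],[-0.61,5.32,0,0,0,0],[-1.55,6.21,0,0,0,0],[-2.7,6.84,0,0,0,0],[-3.97,7.14,0,0,0,0],[-5.27,7.11,0,0,0,0],[-6.52,6.74,0,0,0,0],[-7.64,6.05,0,0,0,0],[-8.54,5.11,0,0,0,0],[-9.16,3.96,0,0,0,0]]])

```text
clock: 13.35
tcp_pos: [0.5255, -0.0841, 0.1772]
orientation: [-0.001, 0.991, 0.131, 0.001]
wrist_force: [5.4, 2.2, 4.7]
finger_gap: 0.0184
```

```bash
sed -i 's/.5715,-.1022/.5722,-.1023/' fs.py; python3 fs.py
```

```text
t 13.5 tcp [ 0.5251 -0.0855  0.1771] F [ 0.91 -0.6   6.91] gap 0.0184
R 0.05 ang 160.4 Fr -1.06 Ft ccw 0.26
```

Tracking is good: 160.4° against 159° intended.

send_rows(deltas=[[[-0.3,-1.27,0,0,0,0],[-0.27,-2.57,0,0,0,0],[0.1,-3.83,0,0,0,0],[0.78,-4.94,0,0,0,0],[1.73,-5.84,0,0,0,0],[2.88,-6.46,0,0,0,0],[4.15,-6.76,0,0,0,0],[5.45,-6.73,0,0,0,0],[6.7,-6.36,0,0,0,0],[7.81,-5.68,0,0,0,0],[8.71,-4.73,0,0,0,0],[9.34,-3.58,0,0,0,0]]])

```text
clock: 14.75
tcp_pos: [0.6184, -0.1215, 0.1771]
orientation: [0.001, 0.992, 0.13, -0.001]
wrist_force: [-4.0, -2.1, 10.5]
finger_gap: 0.0186
```

```bash
python3 fs.py
```

```text
t 14.9 tcp [ 0.619  -0.1199  0.1771] F [-0.66  1.01  8.68] gap 0.0183
R 0.05 ang -20.67 Fr -0.97 Ft ccw 0.71
```

One turn done.

send_rows(deltas=[[[0.3,1.27,0,0,0,0],[0.27,2.57,0,0,0,0],[-0.1,3.83,0,0,0,0],[-0.78,4.94,0,0,0,0],[-1.73,5.84,0,0,0,0],[-2.88,6.46,0,0,0,0],[-4.15,6.76,0,0,0,0],[-5.45,6.73,0,0,0,0],[-6.7,6.36,0,0,0,0],[-7.81,5.68,0,0,0,0],[-8.71,4.73,0,0,0,0],[-9.34,3.58,0,0,0,0]]])

```text
clock: 16.15
tcp_pos: [0.5255, -0.0841, 0.1771]
orientation: [-0.001, 0.991, 0.131, 0.001]
wrist_force: [4.9, 1.9, 4.7]
finger_gap: 0.0185
```

```bash
python3 fs.py
```

```text
t 16.3 tcp [ 0.5251 -0.0855  0.1771] F [ 0.79 -0.76  7.55] gap 0.0183
R 0.05 ang 160.42 Fr -1.0 Ft ccw 0.45
```

send_rows(deltas=[[[-0.3,-1.27,0,0,0,0],[-0.27,-2.57,0,0,0,0],[0.1,-3.83,0,0,0,0],[0.78,-4.94,0,0,0,0],[1.73,-5.84,0,0,0,0],[2.88,-6.46,0,0,0,0],[4.15,-6.76,0,0,0,0],[5.45,-6.73,0,0,0,0],[6.7,-6.36,0,0,0,0],[7.81,-5.68,0,0,0,0],[8.71,-4.73,0,0,0,0],[9.34,-3.58,0,0,0,0]]])

```text
clock: 17.55
tcp_pos: [0.6184, -0.1215, 0.1771]
orientation: [0.001, 0.992, 0.13, -0.001]
wrist_force: [-5.2, -1.8, 10.4]
finger_gap: 0.0184
```

send_rows(deltas=[[[0,0,0,0,0,0],[0,0,0,0,0,0],[0,0,0,0,0,0],[0,0,0,0,0,0],[0,0,0,0,0,0]]])

```text
clock: 18.05
tcp_pos: [0.619, -0.1199, 0.1772]
orientation: [-0.0, 0.991, 0.131, 0.001]
wrist_force: [0.7, 3.3, 7.3]
finger_gap: 0.0181
```

```bash
python3 fs.py
python3 - <<'E'
from h import *
d=read_camera("wrist"); save(d,"e1.png"); d=read_camera("scene"); save(d,"e2.png")
W=pts(d); V=W[...,2]*1e3
for t in("bottle","beaker","rack"):
    q=silhouettes(d,t)[0]; print(t,np.median(W[q["mask"]],0))
E
```

```text
t 18.2 tcp [ 0.619  -0.1199  0.1771] F [0.95 2.81 7.33] gap 0.0183
R 0.05 ang -20.56 Fr -0.09 Ft ccw 2.97
bottle [0.64207816 0.12739305 0.09300625]
beaker [ 0.70407149 -0.20410192  0.06148735]
rack [ 0.46576616 -0.32273205  0.04097215]
```

View pics/e2.png

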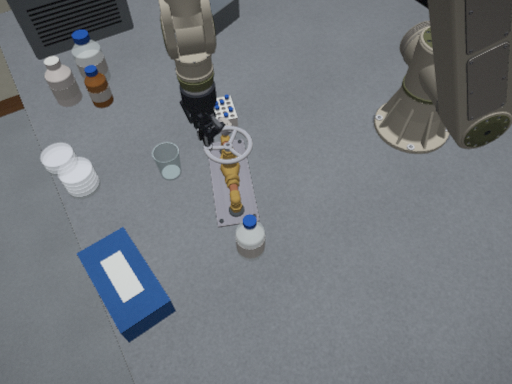

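View pics/e1.png

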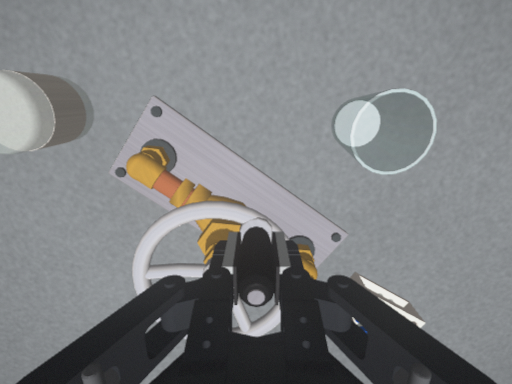

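The scene view shows the bottle (250,235), beaker (168,160) and rack (226,107) where they stood, with the wheel at (228,145) still held. The wrist view shows the handle at (257,265) between the pads. The handle angle is −20.6°, against about −21° at the stop, after two counted turns and now at rest. Handing in.

```bash
python3 -c "
from workcell import *
hand_in(); s=get_state(); print(s['clock'],s['tcp_pos'],s['finger_gap'],s['wrist_force'])"
```

```text
the job is handed in; nothing more can be done
the job is handed in; nothing more can be done
```

The valve has been closed to its stop and opened again by two turns, and the job is handed in with the handle still gripped.

- **Closing:** I turned it clockwise about 187° (0.52 turn). That agrees with the stem height I measured beforehand, about 0.35–0.5 turn open. The last 27° were in 3° steps. At the stop the tool halted with about 13 N at the handle, held for over 0.5 s, so I did not press it hard.
- **Opening:** I cranked it two full turns counter-clockwise. The handle ended at −20.6°, against about −20.8° to −21.3° at the stop, so within about 1° of the setting.
- **At the end:** The handle was held at a 50 N grip command, with an 18 mm gap and the wheel at rest. The grasp point was about 6 mm above the handle's middle, and the clock read about 18 s.
- **Surroundings:** The bottle, beaker and rack stood where they were. Their median positions changed by 1–5 mm between pictures. The 5 mm is for the rack, which the gripper partly hid in the later picture, so I put that down to measurement.

I did not re-measure the stem height at the end because the gripper hid the hub. The two-turn count therefore rests on the tracked arm motion.

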